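# Put the model tower away in the turning-cap parts caddy

### The arm

A 7-joint arm with a two-finger parallel gripper is mounted at the origin on the work surface. World frame = base frame: x ahead of the robot, y to its left, z up, the work surface at z = 0. Lengths are in m, angles in rad, forces in N, time in s.
With the tool pointing down it reaches from about 0.425 to 0.925 m from the base axis. Payload 6.8 kg.
Tool frame: the origin (TCP) lies at the very end of the fingers, on their centre line; the grasp point (between the pads) lies 19 mm behind it; z points along the fingers, y is the line along which they close (so a half turn about z gives the same grasp; the last joint's range is limited). The gripper opens to 85 mm and grips with 20 to 120 N. Pads are 22 mm wide; open, the fingers measure 114 mm over their backs; the gripper's body (76 mm by 85 mm) begins 54 mm behind the grasp point. The pads swing forward as they close: fully open they stand 13 mm farther back than shut.
Start: joints at [-1.428, 0.477, 0.022, 1.555, -0.011, 1.109, -0.083], TCP at [0.168, 0.654, 0.209] pointing down, gripper open.
Joint ranges: [-2.96, 2.96], [-0.34, 2.1], [-1.41, 1.46], [0.24, 2.44], [-1.37, 4.51], [0.17, 1.92], [-2.96, 2.96]. Speed limits (rad/s): [2.39, 2.39, 3.14, 3.14, 3.14, 3.14, 3.14].

### API

Orientations are given as a unit quaternion [w, x, y, z].
In Python, from station import bot gives the robot as it stands.
- The arm moves only by the tool jog_arm, never from a script. Its argument "motion" is a list of rows, each a list of 7 numbers: the turn, a rotation vector about the tool's x, y, z in rad, then the shift along the tool's x, y, z in mm, then the finger opening in mm, from 0 to 85.4. A call has 1 to 10 rows; each row is the pose to reach, as a shift and turn from the pose commanded when the call began, along the tool's axes at that moment; what a row does not reach only later rows make up. A row lasts 1/8 s, in which the tool goes at most 62.5 mm and 10.7 degrees, less where a joint would pass 70% of its speed; a pose out of reach is approached as far as the arm can. A call with a gripper value outside its range is refused whole. The fingers move at their own pace and stop on an object; "grip_force" is the grip in N (left out, the last holds). Time passes only in rows, so rows that repeat a pose let the fingers close. It gives the time, the measured TCP pose, the force, the opening and the grip force at its end, in the units of the state.
- bot.get_obs(): the state, without advancing time (a new reading comes with each control period).
- bot.read_camera(name): name is "scene" or "top" or "wrist"; returns a dict with "pixels" (420x560x3 uint8, red, green, blue), "camera_matrix" (3x3 intrinsics, pixels), "T" (4x4, takes a point from camera to world coordinates); the wrist camera has in their place "tool_from_camera" (4x4, takes a point from camera to tool coordinates, whose origin is the TCP and whose axes are the flange's). Camera axes: x right, y down, z forward; pixel columns grow to the right and rows downward; lengths in m; the calibration is good to about 2 mm. A picture is of the moment at which its call begins: read the wrist's pose just before it. There is no depth.
- bot.hand_in(): hands the job in; it is judged then, once.
Trained networks look in a picture, given as the dict that the camera call returned (one of the last four; its "shot" number tells which), for a name from the list of things; names that differ only in an ending like _2 or _b are one class to them, and where a whole thing is asked for, a point or a joint stands for the part that bears it (a point fixed in the world has none). Each returns a list of dicts, best first, with "score" (0 to 1); they miss things now and then, are a little off and sometimes report something else, mostly with a low value. They report only what shows in the picture. A call takes as long as a camera call.
- bot.spot_in(thing, picture): "xy" ([column, row] in pixels, amid what is visible of it).
- bot.tip_of(thing, picture): "xy" ([column, row] in pixels: a listed point, or the origin of a listed thing).
The state is a dict: "t": time; "q": joint angles; "joint_vel": joint speeds; "joint_torque": joint torques, N m; "eef_pos": TCP position; "tool_rot": TCP orientation; "contact_force": force on the tool from outside, world axes, zero at the start; "torque": the same for the moment, N m; "gripper_width": opening from 0.0 (shut) to 1.0 (fully open); "grasp_force": force on a finger pad.
Only numpy, scipy, OpenCV 4.12 (cv2) and the standard library are available. Lean on these libraries where they do the work, as an engineer would, in place of code of your own. Each camera call takes 0.05 s, during which the arm holds its last target. There are 200 camera calls.

### The job

Put the white square model tower away in the wide, low parts caddy. First turn the caddy's cap by its grip bar so that the opening stands squarely over the empty compartment, the one marked by the lug on the side of the drum. Then stand the tower upright on the floor of that compartment, through the opening, leave the cap squarely there, and let go.

Things in the scene. Friction and masses are not known exactly. Their poses are not given: they have to be found in the camera images.
- cap (a joint): Angle of the caddy's cap, rad. 0: opening centred over the empty compartment at the lug; positive: turned counterclockwise (from above) from there. Starts at 0.8 to 1.4, range -0.6 to 1.7, no detent or stop at 0, takes 0.05 N m, stays where left. Caddy: fixed low white drum 186 mm across, flat grey cap 188 mm across, its top face 41 mm above the table.
- cap_grip (a point): On the cap's vertical axis, in its grip bar, 61 mm above the table, 20 mm above the cap's top face; turns with the cap. The bar: 50 mm long, 14 mm thick, 41 to 71 mm above the table, white line at the end nearer the opening. x runs along the bar towards the middle of the cap's one opening, a sector 34 to 86 mm from the axis and 76 degrees wide; z up.
- pocket (a point): Floor of the empty compartment, 4 mm above the table, 59 mm from the cap's axis; fixed. x points outward from the axis, z up. The drum has four quarter-circle compartments with thin walls between; the other three are full. Straight outward along x a white lug (18 mm wide, 36 mm high) stands 14 mm out of the drum's side.
- tower: White square prism 26 x 26 x 80 mm, flat top, small dark windows, 28 to 56 g, loose, upright on the table. Origin: centre of its underside, z up, x and y square to its sides. Standing in the compartment its top is 84 mm above the table. Not to be confused with the round tower with a pointed top or the low gabled house.

How it is judged:
By the outcome, as a careful person would: the job done as asked, in the order asked, and still so for the second after the job is handed in, with the robot touching nothing.
It also fails if it takes over 54 s, if anything falls off the work surface, if the arm or the gripper's body presses on something with over 40 N, if the wrist force passes 120 N, or if a joint passes its speed limit or range.

## Working session

There is one attempt and no reset: what is moved stays moved. The work goes in short steps, Python scripts to look and compute and a tool call to move; the robot and the scene stay as the last step left them, time stands still between calls to the robot, and variables do not carry over. Pictures are saved under pics/ and viewed, at most 10 in all, crops included, and the job is handed in when it is done.

Besides the shell and the picture viewer there is one more tool, called after ">>>" as name(argument=value, ...), one argument or row to a line, values as JSON. jog_arm: Moves the arm, as the interface text tells. Its arguments: {"type":"object","properties":{"motion":{"type":"array"},"grip_force":{"type":"number"}},"required":["motion"]}

```bash
ls; mkdir -p pics; cat > h.py <<'E'
import numpy as np, cv2
from station import bot
from scipy.spatial.transform import Rotation as R
def pose():
    o=bot.get_obs(); w,x,y,z=o['tool_rot']; T=np.eye(4); T[:3,:3]=R.from_quat([x,y,z,w]).as_matrix(); T[:3,3]=o['eef_pos']; return T
def shot(n):
    P=pose(); p=bot.read_camera(n)
    p['TW']=np.array(p['T']) if n!='wrist' else P@np.array(p['tool_from_camera']); return p
def onz(p,xy,z):
    K=np.array(p['camera_matrix']); d=p['TW'][:3,:3]@np.linalg.solve(K,[xy[0],xy[1],1.]); c=p['TW'][:3,3]
    return c+d*(z-c[2])/d[2]
def proj(p,X):
    q=np.linalg.inv(p['TW'])@np.append(X,1); u=np.array(p['camera_matrix'])@q[:3]; return u[:2]/u[2]
def save(p,f): cv2.imwrite('pics/'+f,p['pixels'][:,:,::-1])
E
python3 - <<'E'
from h import *
ims=[]
for n in ['top','scene']:
    p=shot(n); ims.append(p['pixels'])
    raw={k:v for k,v in p.items() if k!='TW'}
    for t,z in [('cap_grip',.061),('pocket',.004),('tower',0)]:
        for r in bot.tip_of(t,raw)[:2]: print(n,'tip',t,np.round(r['xy'],1),round(r['score'],2),onz(p,r['xy'],z).round(4))
    for t in ['cap','tower']:
        for r in bot.spot_in(t,raw)[:2]: print(n,'spot',t,np.round(r['xy'],1),round(r['score'],2),onz(p,r['xy'],.04).round(4))
    save(p,n+'0.png')
o=bot.get_obs(); print(o['t'],o['eef_pos'],o['tool_rot']); print(pose()[:3,:3].round(3))
E
```

```text
pics
top tip cap_grip [359.5 203.2] 0.7 [ 0.5533 -0.1196  0.061 ]
top tip pocket [346.5 176. ] 0.88 [ 0.6083 -0.1089  0.004 ]
top tip tower [209.3 268. ] 0.6 [0.4509 0.1397 0.    ]
top spot cap [362.1 212. ] 0.66 [ 0.5402 -0.1274  0.04  ]
top spot tower [205.5 265.3] 0.66 [0.457  0.1403 0.04  ]
top spot tower [364.2 212.8] 0.55 [ 0.5387 -0.1309  0.04  ]
scene tip cap_grip [235.4 286.4] 0.71 [ 0.5494 -0.1212  0.061 ]
scene tip pocket [266.1 316.5] 0.57 [ 0.6088 -0.1088  0.004 ]
scene tip tower [287.  201.1] 0.94 [0.4597 0.1431 0.    ]
scene spot cap [230.7 303.2] 0.55 [ 0.5563 -0.1434  0.04  ]
scene spot tower [286.2 185.3] 0.97 [0.4521 0.1489 0.04  ]
0.6 [0.16751931 0.65389735 0.20902366] [-1.05162883e-05  1.25100726e-01  9.92144046e-01  2.24552727e-05]
[[-0.969  0.248 -0.   ]
 [ 0.248  0.969  0.   ]
 [ 0.     0.    -1.   ]]
```

View pics/top0.png

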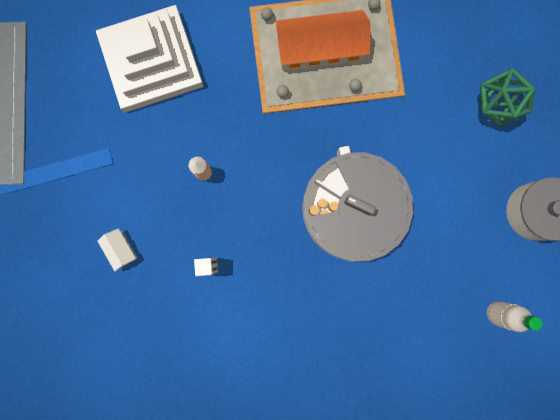

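View pics/scene0.png

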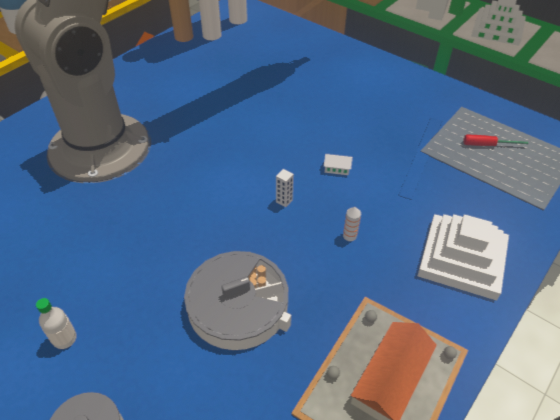

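```bash
python3 - <<'E'
from h import *
im=cv2.imread('pics/top0.png')
a=cv2.resize(im[140:270,295:420],None,fx=4,fy=4,interpolation=cv2.INTER_CUBIC)
b=cv2.resize(im[240:290,180:230],None,fx=5,fy=5,interpolation=cv2.INTER_CUBIC)
c=np.zeros((520,760,3),np.uint8); c[:520,:500]=a; c[:250,505:755]=b
cv2.imwrite('pics/crop0.png',c)
E
```

```text
(no output)
```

View pics/crop0.png

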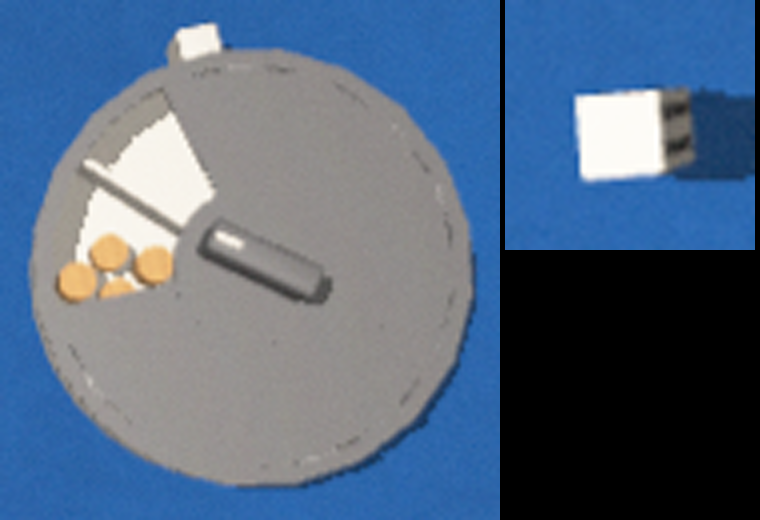

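```bash
python3 - <<'E'
from h import *
p=shot('top')
A=lambda x,y,z:onz(p,(295+x/4,140+y/4),z)
B=lambda x,y,z:onz(p,(180+(x-505)/5,240+y/5),z)
deg=lambda v:np.degrees(np.arctan2(v[1],v[0])).round(1)
c=A(251,267,.041);l=A(200,42,.036);print('cap',c,'lug',l,deg(l-c),np.linalg.norm((l-c)[:2]))
b0,b1=A(318,282,.071),A(212,236,.071);print('bar',(b0+b1)/2,deg(b1-b0),np.linalg.norm(b1-b0))
e1,e2=A(165,90,.041),A(215,190,.041);print('edge',deg(e1-c)-38*-1,deg(e2-c)+38)
pk=c+.059*(l-c)/np.linalg.norm((l-c)[:2]);print('pocket',pk)
t=[B(x,y,.08) for x,y in [(575,95),(660,90),(666,173),(582,181)]]
print('tower',np.mean(t,0),[deg(t[(i+1)%4]-t[i]) for i in range(4)],[np.linalg.norm(t[(i+1)%4]-t[i]).round(4) for i in range(4)])
T=pose(); 
for q in [c,(b0+b1)/2]: print('move mm tool', (T[:3,:3].T@(np.array([q[0],q[1],.2])-T[:3,3])*1000).round(1))
print(bot.get_obs()['t'])
E
```

```text
cap [ 0.54924355 -0.12013348  0.041     ] lug [ 0.6477903  -0.10287662  0.036     ] 9.9 0.10004629661866066
bar [ 0.5497046  -0.12047634  0.071     ] 64.8 0.04707268516437167
edge 61.7 60.8
pocket [ 0.60735923 -0.10995665  0.03805137]
tower [0.45568848 0.13798325 0.08      ] [np.float64(-88.2), np.float64(-176.8), np.float64(93.9), np.float64(3.9)] [np.float64(0.0272), np.float64(0.0265), np.float64(0.0269), np.float64(0.0275)]
move mm tool [-561.9 -655.1    9. ]
move mm tool [-562.4 -655.3    9. ]
0.65
```

>>> jog_arm(
  motion=[
    [0,0,0.13,-40,-47,0,85],
    [0,0,0.25,-80,-94,0,85],
    [0,0,0.38,-120,-140,0,85],
    [0,0,0.51,-161,-187,0,85],
    [0,0,0.63,-201,-234,0,85],
    [0,0,0.76,-241,-281,0,85],
    [0,0,0.89,-281,-328,0,85],
    [0,0,1.01,-321,-374,0,85],
    [0,0,1.14,-361,-421,0,85],
    [0,0,1.27,-401,-468,0,85],
  ],
)

```text
t: 1.9
eef_pos: [0.4406, 0.0994, 0.2095]
tool_rot: [0.0, 0.691, 0.723, 0.001]
contact_force: [0.6, 0.7, 0.4]
gripper_width: 0.997
grasp_force: 0.0
```

```bash
cat >> h.py <<'E'
def go(x,y,z,yaw):
    """tool-frame move to world x,y,z with tool x at yaw deg, pointing down"""
    T=pose(); c,s=np.cos(np.radians(yaw)),np.sin(np.radians(yaw))
    G=np.array([[c,s,0],[s,-c,0],[0,0,-1]])
    print('rotvec',R.from_matrix(T[:3,:3].T@G).as_rotvec().round(3),'mm',(T[:3,:3].T@(np.array([x,y,z])-T[:3,3])*1000).round(1),'now',T[:3,3].round(4),'yaw',np.degrees(np.arctan2(T[1,0],T[0,0])).round(1))
E
python3 -c "
from h import *
go(.5495,-.1203,.17,64)"
```

```text
rotvec [ 0.001 -0.001  0.5  ] mm [-224.5   98.6   39.4] now [0.4406 0.0994 0.2095] yaw 92.6
```

>>> jog_arm(
  motion=[
    [0,0,0.12,-50,22,5,85],
    [0,0,0.24,-100,44,15,85],
    [0,0,0.36,-150,66,25,85],
    [0,0,0.44,-195,86,35,85],
    [0,0,0.5,-224,99,39,85],
    [0,0,0.5,-224,99,39,85],
    [0,0,0.5,-224,99,39,85],
  ],
)

```text
t: 2.78
eef_pos: [0.5497, -0.117, 0.1699]
tool_rot: [-0.0, 0.847, 0.532, 0.0]
contact_force: [-0.4, -0.0, -0.1]
gripper_width: 0.994
grasp_force: 0.0
```

```bash
python3 - <<'E'
from h import *
p=shot('wrist'); raw={k:v for k,v in p.items() if k!='TW'}
for t,z in [('cap_grip',.061),('pocket',.004)]:
    for r in bot.tip_of(t,raw)[:2]: print('tip',t,np.round(r['xy'],1),round(r['score'],2),onz(p,r['xy'],z).round(4))
q=p['pixels'].copy()
c=np.array([.5495,-.1203,.041])
for a in range(0,360,15):
    u=proj(p,c+.094*np.array([np.cos(np.radians(a)),np.sin(np.radians(a)),0])); cv2.circle(q,tuple(int(round(i)) for i in u),2,(255,0,0),-1)
for s in (-.025,0,.025):
    u=proj(p,[.5495+s*np.cos(np.radians(64)),-.1203+s*np.sin(np.radians(64)),.071]); cv2.circle(q,tuple(int(round(i)) for i in u),2,(0,255,0),-1)
u=proj(p,c+.1*np.array([np.cos(.19),np.sin(.19),-.05])); cv2.circle(q,tuple(int(round(i)) for i in u),2,(0,255,0),-1)
cv2.imwrite('pics/w1.png',q[:,:,::-1])
go(.5495,-.1203,.17,64)
E
```

```text
tip cap_grip [275.7 207.7] 0.61 [ 0.5491 -0.1203  0.061 ]
tip pocket [326.6 152.7] 0.83 [ 0.6067 -0.1084  0.004 ]
rotvec [-0.    -0.001  0.006] mm [-3.7  1.5  0.1] now [ 0.5498 -0.1163  0.1701] yaw 64.3
```

View pics/w1.png

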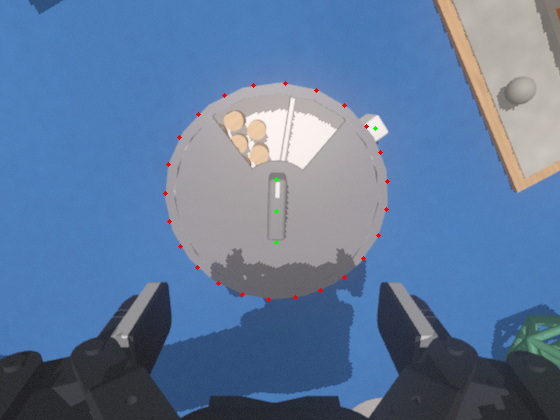

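>>> jog_arm(
  motion=[
    [0,0,0.006,-3.7,1.5,40,40],
    [0,0,0.006,-3.7,1.5,80,40],
    [0,0,0.006,-3.7,1.5,110,40],
    [0,0,0.006,-3.7,1.5,122,40],
    [0,0,0.006,-3.7,1.5,122,30],
    [0,0,0.006,-3.7,1.5,122,5],
    [0,0,0.006,-3.7,1.5,122,5],
    [0,0,0.006,-3.7,1.5,122,5],
    [0,0,0.006,-3.7,1.5,122,5],
  ],
  grip_force=30,
)

```text
t: 4.05
eef_pos: [0.5504, -0.1218, 0.049]
tool_rot: [0.0, 0.849, 0.529, 0.001]
contact_force: [-0.2, -0.2, 6.0]
gripper_width: 0.058
grasp_force: 3.3
```

```bash
python3 -c "
from h import *
o=bot.get_obs();print(o['contact_force'],o['torque'],o['gripper_width'],o['grasp_force'])
go(.5495,-.1203,.048,10.9)"
```

```text
[-0.15884741 -0.15625027  5.9764233 ] [ 0.22744953  0.22627989 -0.05752306] 0.058485438558100344 3.318718521622941
rotvec [ 0.001 -0.002  0.925] mm [ 0.9 -1.5  1. ] now [ 0.5504 -0.1218  0.049 ] yaw 63.9
```

```bash
python3 -c "
from h import *
save(shot('wrist'),'w2.png')"
```

```text
(no output)
```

View pics/w2.png

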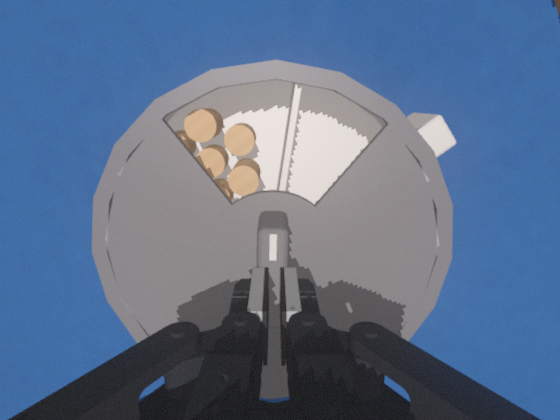

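```bash
python3 -c "
from h import *
p=shot('wrist');T=pose()
print(T[:3,3], p['TW'][:3,3])
for d in [(0,0,0),(11,0,0),(-11,0,0),(11,7,0),(11,-7,0),(11,7,-19),(11,-7,-19)]: print('tool',d,proj(p,(T@np.append(np.array(d)/1000,1))[:3]).round())
for s in (-25,25):
  for w in (-7,7):
   for z in (41,71):
    a=np.radians(64);print('bar',s,w,z,proj(p,np.array([.5495+s/1e3*np.cos(a)-w/1e3*np.sin(a),-.1203+s/1e3*np.sin(a)+w/1e3*np.cos(a),z/1e3])).round())
im=p['pixels'][180:420,160:400,::-1]
cv2.imwrite('pics/w3.png',cv2.convertScaleAbs(cv2.resize(im,(600,600),interpolation=cv2.INTER_CUBIC),alpha=1.8,beta=30))
"
```

```text
[ 0.55045515 -0.12179224  0.04897127] [ 0.58398563 -0.05186557  0.21490334]
tool (0, 0, 0) [275. 263.]
tool (11, 0, 0) [275. 242.]
tool (-11, 0, 0) [275. 282.]
tool (11, 7, 0) [289. 242.]
tool (11, -7, 0) [261. 242.]
tool (11, 7, -19) [291. 258.]
tool (11, -7, -19) [259. 258.]
bar -25 -7 41 [285. 297.]
bar -25 -7 71 [287. 330.]
bar -25 7 41 [259. 297.]
bar -25 7 71 [257. 330.]
bar 25 -7 41 [286. 209.]
bar 25 -7 71 [288. 229.]
bar 25 7 41 [258. 209.]
bar 25 7 71 [255. 229.]
```

View pics/w3.png

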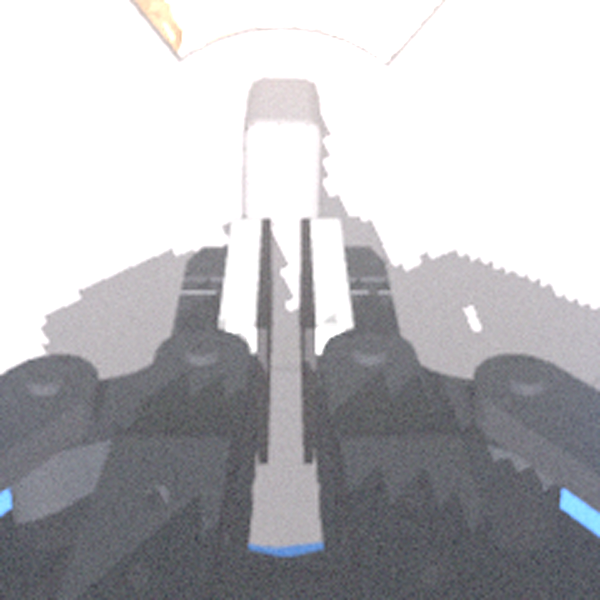

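```bash
python3 -c "
from h import *
p=bot.read_camera('wrist'); C=np.array(p['tool_from_camera']); p['TW']=C
print(C.round(3))
for y,zs in ((-42.5,(0,-13,-20,-30,-40)),(-2.5,(0,-10,-20,-28,-35))):
  for z in zs: print(y,z,[proj(p,np.array([x,y,z])/1e3).round().tolist() for x in (11,-11)])
"
```

```text
[[-0.    -0.953 -0.305  0.078]
 [ 1.    -0.     0.    -0.   ]
 [-0.    -0.304  0.953 -0.166]
 [ 0.     0.     0.     1.   ]]
-42.5 0 [[189.0, 242.0], [192.0, 282.0]]
-42.5 -13 [[182.0, 253.0], [186.0, 295.0]]
-42.5 -20 [[179.0, 259.0], [182.0, 303.0]]
-42.5 -30 [[173.0, 269.0], [177.0, 315.0]]
-42.5 -40 [[166.0, 281.0], [171.0, 329.0]]
-2.5 0 [[270.0, 242.0], [270.0, 282.0]]
-2.5 -10 [[269.0, 250.0], [270.0, 292.0]]
-2.5 -20 [[269.0, 259.0], [269.0, 303.0]]
-2.5 -28 [[269.0, 267.0], [269.0, 313.0]]
-2.5 -35 [[269.0, 275.0], [269.0, 322.0]]
```

>>> jog_arm(
  motion=[
    [0,0,0,0.9,-1.5,-5,40],
    [0,0,0,0.9,-1.5,-5,40],
    [0,0,0,0.9,-1.5,-5,40],
    [0,0,0,0.9,-1.5,0,40],
    [0,0,0,0.9,-1.5,6,40],
    [0,0,0,0.9,-1.5,12,40],
    [0,0,0,0.9,-1.5,12,40],
  ],
  grip_force=30,
)

```text
t: 5.08
eef_pos: [0.5481, -0.1202, 0.0352]
tool_rot: [-0.0, 0.849, 0.529, -0.001]
contact_force: [0.7, -0.2, -0.2]
gripper_width: 0.47
grasp_force: 0.0
```

```bash
python3 -c "
from h import *
o=bot.get_obs();print(o['t'],o['contact_force'],o['torque'],o['gripper_width'],o['grasp_force'])
go(.5495,-.1203,.030,64)
save(shot('wrist'),'w4.png')"
```

```text
5.075 [ 0.66373124 -0.15712312 -0.21098837] [-0.00058842 -0.00303414  0.02462915] 0.4696769431345644 0.0
rotvec [-0.001  0.001 -0.002] mm [0.6 1.3 5.2] now [ 0.5481 -0.1202  0.0352] yaw 63.9
```

View pics/w4.png

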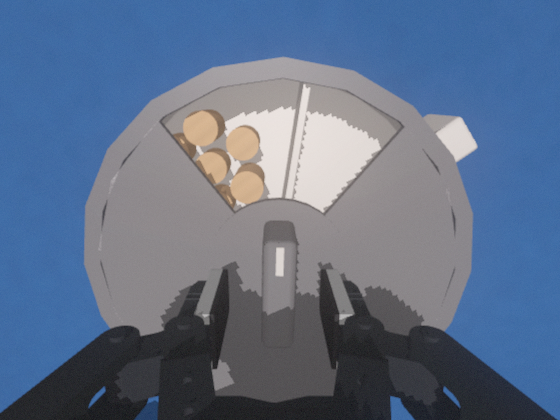

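>>> jog_arm(
  motion=[
    [0,0,0,0.6,1.3,5,40],
    [0,0,0,0.6,1.3,10,40],
    [0,0,0,0.6,1.3,10,10],
    [0,0,0,0.6,1.3,10,5],
    [0,0,0,0.6,1.3,10,5],
    [0,0,0,0.6,1.3,10,5],
    [0,0,0,0.6,1.3,10,5],
  ],
  grip_force=30,
)

```text
t: 6.0
eef_pos: [0.5501, -0.1205, 0.026]
tool_rot: [0.0, 0.849, 0.529, -0.0]
contact_force: [1.0, -1.6, -4.1]
gripper_width: 0.157
grasp_force: 32.0
```

```bash
python3 -c "
from h import *
o=bot.get_obs();print(o['t'],o['contact_force'],o['torque'],o['gripper_width'],o['grasp_force'])
go(.5495,-.1203,.025,10.9)"
```

```text
6.0 [ 0.99226092 -1.61703042 -4.06987082] [-0.33705402 -0.24491998  0.04523204] 0.15704274707086413 32.036306262016296
rotvec [0.    0.    0.924] mm [-0.1 -0.7  1. ] now [ 0.5501 -0.1205  0.026 ] yaw 63.9
```

>>> jog_arm(
  motion=[
    [0,0,0.1,0,0,0,5],
    [0,0,0.22,0,0,0,5],
    [0,0,0.34,0,0,0,5],
    [0,0,0.46,0,0,0,5],
    [0,0,0.58,0,0,0,5],
    [0,0,0.7,0,0,0,5],
    [0,0,0.82,0,0,0,5],
    [0,0,0.9,0,0,0,5],
    [0,0,0.925,0,0,0,5],
    [0,0,0.925,0,0,0,5],
  ],
)

```text
t: 7.25
eef_pos: [0.5499, -0.1201, 0.0259]
tool_rot: [-0.0, 0.995, 0.095, -0.0]
contact_force: [-0.3, -0.0, -1.0]
gripper_width: 0.154
grasp_force: 32.4
```

```bash
python3 -c "
from h import *
o=bot.get_obs();print(o['t'],o['contact_force'],o['torque'],o['gripper_width'],o['grasp_force'])
go(.5495,-.1203,.025,10.9)"
```

```text
7.25 [-0.30109082 -0.03145447 -0.97112895] [-0.05031346  0.09091139 -0.0273425 ] 0.1538601115318095 32.350319623947144
rotvec [-0.     0.     0.001] mm [-0.4  0.2  0.9] now [ 0.5499 -0.1201  0.0259] yaw 10.9
```

Release, rise straight up 120 mm, and check from above.

>>> jog_arm(
  motion=[
    [0,0,0,0,0,0,45],
    [0,0,0,0,0,0,45],
    [0,0,0,0,0,0,45],
    [0,0,0,0,0,-40,45],
    [0,0,0,0,0,-90,45],
    [0,0,0,0,0,-135,45],
    [0,0,0,0,0,-145,45],
    [0,0,0,0,0,-145,45],
    [0,0,0,0,0,-145,45],
  ],
)

```text
t: 8.38
eef_pos: [0.5492, -0.1198, 0.1696]
tool_rot: [-0.0, 0.995, 0.095, -0.001]
contact_force: [0.7, 0.5, -0.5]
gripper_width: 0.526
grasp_force: 0.0
```

```bash
python3 - <<'E'
from h import *
p=shot('wrist'); raw={k:v for k,v in p.items() if k!='TW'}
for t,z in [('cap_grip',.061),('pocket',.004)]:
    for r in bot.tip_of(t,raw)[:2]: print('tip',t,np.round(r['xy'],1),round(r['score'],2),onz(p,r['xy'],z).round(4))
q=p['pixels'].copy(); c=np.array([.5495,-.1203,0])
def dot(r,a,z,col):
    a=np.radians(a); u=proj(p,c+[r*np.cos(a),r*np.sin(a),z]); cv2.circle(q,tuple(int(round(i)) for i in u),1,col,-1)
for a in (-38,-19,0,19,38):
    for r in (.034,.06,.086): dot(r,10.9+a,.041,(255,0,0))
for s in (-.025,.025): dot(s,10.9,.071,(0,255,0))
for w in (-5.1,0,5.1): dot(.107,10.9+w,.036,(0,255,0))
cv2.imwrite('pics/w5.png',cv2.resize(q[60:300,130:450,::-1],(800,600),interpolation=cv2.INTER_CUBIC))
go(.4557,.138,.20,0)
E
```

```text
tip cap_grip [272.7 203.1] 0.63 [ 0.5492 -0.1187  0.061 ]
tip pocket [273.5 121.1] 0.93 [ 0.6079 -0.108   0.004 ]
rotvec [-0.     0.002  0.19 ] mm [ -43.4 -271.3  -30. ] now [ 0.5494 -0.1202  0.1699] yaw 10.9
```

View pics/w5.png

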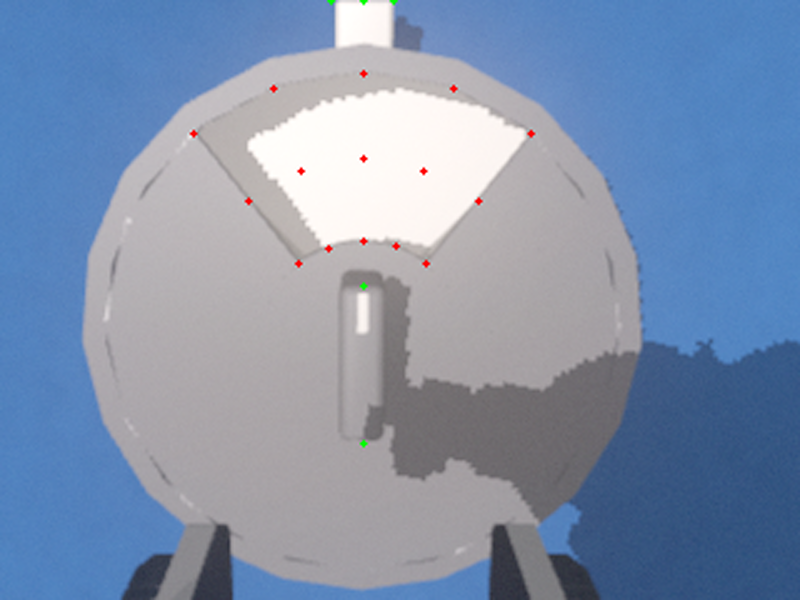

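>>> jog_arm(
  motion=[
    [0,0,-0.02,-8,-50,-15,60],
    [0,0,0.04,-17,-105,-30,60],
    [0,0,0.08,-26,-160,-30,60],
    [0,0,0.11,-35,-215,-30,60],
    [0,0,0.14,-41,-255,-30,60],
    [0,0,0.14,-43,-271,-30,60],
    [0,0,0.14,-43,-271,-30,60],
    [0,0,0.14,-43,-271,-30,60],
  ],
)

```text
t: 9.52
eef_pos: [0.4569, 0.1366, 0.2009]
tool_rot: [0.0, 1.0, 0.024, -0.0]
contact_force: [-0.4, 0.1, -0.0]
gripper_width: 0.702
grasp_force: 0.0
```

```bash
python3 - <<'E'
from h import *
p=shot('wrist'); raw={k:v for k,v in p.items() if k!='TW'}
for r in bot.tip_of('tower',raw)[:2]: print('tip',np.round(r['xy'],1),round(r['score'],2),onz(p,r['xy'],0).round(4))
q=p['pixels'].copy()
s=r0=None
h=cv2.inRange(q,(200,200,190),(255,255,255))
n,l,st,ce=cv2.connectedComponentsWithStats(h)
for i in range(1,n):
    if st[i,4]>300:
        cnt,_=cv2.findContours((l==i).astype(np.uint8),0,2); bx=cv2.boxPoints(cv2.minAreaRect(cnt[0]))
        W=[onz(p,b,.08) for b in bx]; print(st[i],np.mean(W,0).round(4),[(np.degrees(np.arctan2(*(W[(k+1)%4]-W[k])[1::-1])).round(1),np.linalg.norm(W[(k+1)%4]-W[k]).round(4)) for k in range(4)])
        for b in bx: cv2.circle(q,tuple(int(round(v)) for v in b),2,(255,0,0),-1)
cv2.imwrite('pics/w6.png',q[:,:,::-1])
go(.4557,.138,.07,3)
E
```

```text
tip [269.5 182. ] 0.64 [0.4539 0.141  0.    ]
[ 523    4   37   61 1325] [ 0.5887 -0.0494  0.08  ] [(np.float64(-87.2), np.float64(0.0253)), (np.float64(-163.7), np.float64(0.0401)), (np.float64(92.8), np.float64(0.0265)), (np.float64(14.6), np.float64(0.0399))]
[  68  105   73   78 3010] [0.4961 0.2719 0.08  ] [(np.float64(-58.1), np.float64(0.0347)), (np.float64(-149.6), np.float64(0.0539)), (np.float64(123.5), np.float64(0.0367)), (np.float64(28.4), np.float64(0.055))]
[254 186  33  31 965] [0.4553 0.1397 0.08  ] [(np.float64(-87.2), np.float64(0.026)), (np.float64(-176.7), np.float64(0.0256)), (np.float64(92.8), np.float64(0.0267)), (np.float64(1.8), np.float64(0.0256))]
rotvec [ 0.    -0.    -0.005] mm [ -1.3  -1.7 131. ] now [0.4571 0.1364 0.201 ] yaw 2.7
```

View pics/w6.png

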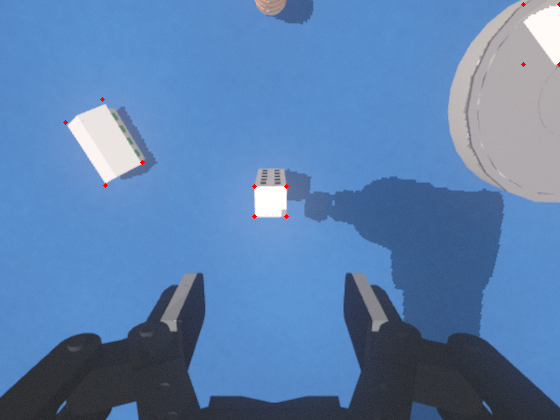

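>>> jog_arm(
  motion=[
    [0,0,0,-1.7,-2.7,45,60],
    [0,0,0,-1.7,-2.7,90,60],
    [0,0,0,-1.7,-2.7,130,60],
    [0,0,0,-1.7,-2.7,160,60],
    [0,0,0,-1.7,-2.7,171,60],
    [0,0,0,-1.7,-2.7,171,60],
    [0,0,0,-1.7,-2.7,171,40],
    [0,0,0,-1.7,-2.7,171,20],
    [0,0,0,-1.7,-2.7,171,15],
    [0,0,0,-1.7,-2.7,171,15],
  ],
  grip_force=30,
)

```text
t: 10.88
eef_pos: [0.4556, 0.1407, 0.0308]
tool_rot: [-0.001, 1.0, 0.025, 0.001]
contact_force: [-0.6, -0.0, 7.0]
gripper_width: 0.301
grasp_force: 34.7
```

>>> jog_arm(
  motion=[
    [0,0,0,0,0,0,15],
    [0,0,0,0,0,0,15],
    [0,0,0,0,0,0,15],
  ],
)

```text
t: 11.25
eef_pos: [0.4557, 0.1407, 0.0308]
tool_rot: [-0.001, 1.0, 0.025, 0.001]
contact_force: [-1.0, 0.3, 7.1]
gripper_width: 0.295
grasp_force: 34.7
```

>>> jog_arm(
  motion=[
    [0,0,0,0,0,-15,15],
    [0,0,0,0,0,-50,15],
    [0,0,0,0,0,-90,15],
    [0,0,0,0,0,-120,15],
    [0,0,0,0,0,-130,15],
    [0,0,0,0,0,-130,15],
  ],
)

```text
t: 12.0
eef_pos: [0.4548, 0.1408, 0.1599]
tool_rot: [-0.0, 1.0, 0.025, 0.0]
contact_force: [-0.3, -0.5, -0.0]
gripper_width: 0.299
grasp_force: 33.7
```

```bash
python3 -c "
from h import *
o=bot.get_obs();print(o['contact_force'],o['gripper_width'],o['grasp_force'])
go(.6074,-.1091,.16,10.9)"
```

```text
[-0.29183893 -0.48869593 -0.00410705] 0.2989763082230624 33.65799307823181
rotvec [-0.001 -0.    -0.14 ] mm [139.8 257.3  -0.3] now [0.4548 0.1408 0.1599] yaw 2.9
```

>>> jog_arm(
  motion=[
    [0,0,-0.02,15,28,0,15],
    [0,0,-0.04,40,74,0,15],
    [0,0,-0.06,65,120,0,15],
    [0,0,-0.09,90,166,0,15],
    [0,0,-0.12,115,212,0,15],
    [0,0,-0.14,132,243,0,15],
    [0,0,-0.14,140,257,0,15],
    [0,0,-0.14,140,257,0,15],
    [0,0,-0.14,140,257,0,15],
  ],
)

```text
t: 13.12
eef_pos: [0.6069, -0.1075, 0.1592]
tool_rot: [-0.001, 0.995, 0.095, -0.001]
contact_force: [-0.4, -0.4, 0.2]
gripper_width: 0.299
grasp_force: 33.6
```

```bash
python3 - <<'E'
from h import *
T=pose();p=shot('wrist'); raw={k:v for k,v in p.items() if k!='TW'}
for t,z in [('tower',T[2,3]-.031),('pocket',.004),('cap_grip',.061)]:
  for r in bot.tip_of(t,raw)[:1]: print('wrist',t,np.round(r['xy'],1),round(r['score'],2),onz(p,r['xy'],z).round(4))
p=shot('scene'); raw={k:v for k,v in p.items() if k!='TW'}
for r in bot.tip_of('tower',raw)[:1]: print('scene',r,onz(p,r['xy'],T[2,3]-.031))
o=bot.get_obs();print(o['contact_force'],o['gripper_width'],o['grasp_force'])
print('expected wrist px tower base',proj(shot('wrist'),[.6074,-.1091,T[2,3]-.031]))
go(.6074,-.1091,.036,10.9)
E
```

```text
wrist tower [271.4 247. ] 0.89 [ 0.602  -0.1069  0.1282]
wrist pocket [274.4 187.4] 0.93 [ 0.6088 -0.1073  0.004 ]
scene {'xy': [266.4, 273.3], 'score': 0.75} [ 0.60475563 -0.1003426   0.12822624]
[ 0.36920353 -0.67178553  0.30591804] 0.2990405843598785 33.62696170806885
expected wrist px tower base [275.04383688 239.49080095]
rotvec [-0. -0.  0.] mm [ -0.2   0.4 124.1] now [ 0.6075 -0.1087  0.1601] yaw 10.9
```

>>> jog_arm(
  motion=[
    [0,0,0,0,0.4,30,15],
    [0,0,0,0,0.4,60,15],
    [0,0,0,0,0.4,85,15],
    [0,0,0,0,0.4,105,15],
    [0,0,0,0,0.4,117,15],
    [0,0,0,0,0.4,122,15],
    [0,0,0,0,0.4,124,15],
    [0,0,0,0,0.4,125,15],
    [0,0,0,0,0.4,125,15],
  ],
)

```text
t: 14.6
eef_pos: [0.6079, -0.1098, 0.0354]
tool_rot: [0.0, 0.995, 0.095, 0.0]
contact_force: [-0.7, 0.1, 0.1]
gripper_width: 0.298
grasp_force: 33.6
```

```bash
python3 -c "
from h import *
o=bot.get_obs();print(o['contact_force'],o['torque'],o['gripper_width'],o['grasp_force'])
go(.6074,-.1091,.034,10.9)"
```

```text
[-0.68013325  0.13233702  0.10615063] [-0.03002096  0.00880223 -0.02106381] 0.2980979211184295 33.63867938518524
rotvec [ 0.    -0.001 -0.   ] mm [-0.4 -0.8  1.4] now [ 0.6079 -0.1098  0.0354] yaw 10.9
```

>>> jog_arm(
  motion=[
    [0,0,0,0,0,0.7,15],
    [0,0,0,0,0,1.2,15],
    [0,0,0,0,0,1.6,15],
    [0,0,0,0,0,1.6,15],
  ],
)

```text
t: 15.1
eef_pos: [0.6081, -0.1099, 0.0349]
tool_rot: [-0.0, 0.996, 0.095, 0.001]
contact_force: [-2.9, 1.2, 10.8]
gripper_width: 0.297
grasp_force: 35.2
```

Contact with the floor. Release gently, then rise.

>>> jog_arm(
  motion=[
    [0,0,0,0,0,-0.6,15],
    [0,0,0,0,0,-0.6,32],
    [0,0,0,0,0,-0.6,40],
    [0,0,0,0,0,-0.6,48],
    [0,0,0,0,0,-0.6,50],
    [0,0,0,0,0,-0.6,50],
  ],
)

```text
t: 15.85
eef_pos: [0.6076, -0.1098, 0.0339]
tool_rot: [0.0, 0.996, 0.095, -0.0]
contact_force: [-0.2, 0.7, -0.4]
gripper_width: 0.586
grasp_force: 0.0
```

>>> jog_arm(
  motion=[
    [0,0,0,0,0,-15,50],
    [0,0,0,0,0,-50,50],
    [0,0,0,0,0,-90,50],
    [0,0,0,0,0,-130,50],
    [0,0,0,-40,0,-150,50],
    [0,0,0,-60,0,-150,50],
    [0,0,0,-60,0,-150,50],
    [0,0,0,-60,0,-150,50],
  ],
)

```text
t: 16.85
eef_pos: [0.5496, -0.1206, 0.1844]
tool_rot: [-0.0, 0.995, 0.095, 0.0]
contact_force: [0.5, 0.2, -0.1]
gripper_width: 0.585
grasp_force: 0.0
```

```bash
python3 - <<'E'
from h import *
p=shot('wrist'); q=p['pixels'].copy(); c=np.array([.5495,-.1203,0])
def dot(r,a,z,col):
    a=np.radians(a); u=proj(p,c+[r*np.cos(a),r*np.sin(a),z]); cv2.circle(q,tuple(int(round(i)) for i in u),2,col,-1)
for a in (-38,0,38):
    for r in (.034,.086): dot(r,10.9+a,.041,(255,0,0))
for s in (-.025,.025): dot(s,10.9,.071,(0,255,0))
for r in (.046,.072): dot(r,10.9,.084,(255,0,255))
print(bot.get_obs()['t'])
s=shot('scene')['pixels'][220:360,160:320]
out=np.zeros((420,800,3),np.uint8); out[:,:480]=q[:,40:520]; out[:280,480:800]=cv2.resize(s,(320,280))
cv2.imwrite('pics/f.png',out[:,:,::-1])
E
```

```text
16.9
```

View pics/f.png

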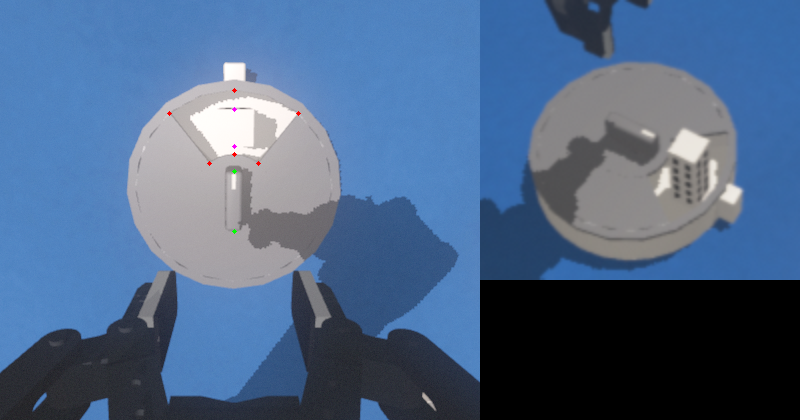

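The tower stands upright in the compartment (top face at about 235,128), the cap edges sit on the predicted points, and the gripper is clear.

```bash
python3 -c "
from station import bot
print(bot.hand_in())"
```

```text
the job is handed in; nothing more can be done
None
```

The job is handed in at about 17 s: the cap opening is over the lug compartment, and the last picture shows the white tower upright inside it with the gripper clear; the verdict was not reported back.

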